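# Load the cooling block and set its water valve

### The job

Stand each capped tube fully down in the well of the cooling block whose ring has the colour of its cap, and let go of both. Then turn the valve's handwheel clockwise until it is closed against its stop, and back it off exactly two full turns counter-clockwise, never opening it noticeably past that. Finish while still gripping the crank handle between the fingers, with the wheel at rest there, and leave the other things on the bench where they are.

Things in the scene. Friction and masses are not known exactly. Their poses are not given: they have to be found in the camera images.
- tube_red: white plastic tube with a red screw cap (fixed), standing upright on the bench; 95 mm tall, white barrel 26 mm across, cap 28 mm across over the top 23 mm; about 70 g. Origin: centre of its underside; z up along the tube
- tube_blue: white plastic tube with a blue screw cap (fixed), standing upright on the bench; 95 mm tall, white barrel 26 mm across, cap 28 mm across over the top 23 mm; about 70 g. Origin: centre of its underside; z up along the tube
- collar_red: red plastic ring fixed round the mouth of the well for the red-capped tube, on top of the station's aluminium block; 53 mm outside, 37 mm inside, 5 mm high. Origin: on the well's axis at the ring's underside, 65 mm above the bench (ring's top 70 mm). The well below is 36 mm across; its floor is 20 mm above the bench, so a tube fully in has its underside there and its top 115 mm above the bench, standing 45 mm out of the ring
- collar_blue: blue plastic ring fixed round the mouth of the well for the blue-capped tube, on top of the station's aluminium block; 53 mm outside, 37 mm inside, 5 mm high. Origin: on the well's axis at the ring's underside, 65 mm above the bench (ring's top 70 mm). The well below is 36 mm across; its floor is 20 mm above the bench, so a tube fully in has its underside there and its top 115 mm above the bench, standing 45 mm out of the ring
- station: the cooling station, fixed to the bench: dark steel base plate 190 x 240 x 10 mm that carries an aluminium block with two wells (170 x 74 mm, top 65 mm above the bench, centre 55 mm toward the station's +y; wells 40 mm to either side along its x) and a brass valve with a grey handwheel. Origin: on the bench, 20 mm toward +y from the plate's centre; z up. Stands at different places and yaws; which ring is on which well differs too
- valve_axis (a point): point on the vertical axis of the handwheel, level with the top of its rim, 106 mm above the bench (75 mm toward the station's -y from its origin). The wheel is 112 mm across with three spokes; the hub rises 7 mm above the rim's top
- valve_wheel (a joint): angle of the handwheel in rad: 0 = closed against its hard stop, grows counter-clockwise seen from above as the valve opens (up to 25, about four turns). Starts between about a third of a turn and one turn open. Stays where it is left; about 0.12 N m of friction, 2.4 N at the handle. The crank handle lies in the direction (station's yaw + this angle) from the axis
- crank_handle: black upright crank handle on the wheel's rim, 50 mm from the wheel's axis: round, 18 mm across, 45 mm tall, spins freely about its own upright axis, so a gripper on it need not turn as it goes round. Origin: centre of its lower end, 108 mm above the bench; its top is 153 mm above the bench
- cast_grey: bystander: loose grey-white plaster jaw cast, 49 x 60 x 36 mm; origin at the centre of its underside
- scrap_tub: bystander: loose white low round tub, 89 mm across, 39 mm high; origin at the centre of its underside
- base_plate_1: bystander: loose white plaster plate, 67 x 82 x 16 mm; origin at the centre of its underside
- crucible: bystander: loose clay-brown crucible, 53 mm across, 44 mm high; origin at the centre of its underside

How it is judged:
On the way, in this order (a step that is already met when the one before it is completed fails the run):
1. both tubes stand in the wells of their own colour and are let go, the valve still open (horizontal distance between tube_red and collar_red below 0.014 m and height (world z) of each of tube_red, tube_blue below 0.027 m and angle between each of tube_red, tube_blue's own z axis and vertical below 0.3 rad and linear speed of each of tube_red, tube_blue below 0.05 m/s and horizontal distance between tube_blue and collar_blue below 0.014 m and contact force between the fingers and tube_red below 0.05 N and contact force between the fingers and tube_blue below 0.05 N and value of joint valve_wheel above 1 rad), for 0.2 s.
2. the valve is closed against its stop (value of joint valve_wheel below 0.12 rad), for 0.2 s.
At the end, for the whole second after the job is handed in: both tubes fully down in the wells of their own colour (underside within 7 mm of the well's floor, within 14 mm of its axis), the handwheel at rest two turns (12.57 rad, within 0.3 rad) from its closed stop, and the fingers pressing on the crank handle with more than 2 N (horizontal distance between tube_red and collar_red below 0.014 m and height (world z) of each of tube_red, tube_blue below 0.027 m and angle between each of tube_red, tube_blue's own z axis and vertical below 0.3 rad and linear speed of each of tube_red, tube_blue below 0.05 m/s and horizontal distance between tube_blue and collar_blue below 0.014 m and value of joint valve_wheel between 12.27 and 12.87 rad and velocity of joint valve_wheel between -0.1 and 0.1 rad/s and contact force between the fingers and crank_handle above 2 N); the arm keeps its last pose, push and grip.
It fails at once if the valve is opened more than a quarter turn past two turns (value of joint valve_wheel above 14.1 rad).
It fails at once if the plaster cast is pushed out of its place (more than 30 mm) (distance of cast_grey from where it was at the start of the episode above 0.03 m).
It fails at once if the tub is pushed out of its place (more than 30 mm) (distance of scrap_tub from where it was at the start of the episode above 0.03 m).
It fails at once if the plaster plate is pushed out of its place (more than 30 mm) (distance of base_plate_1 from where it was at the start of the episode above 0.03 m).
It fails at once if the crucible is pushed out of its place (more than 30 mm) (distance of crucible from where it was at the start of the episode above 0.03 m).
It also fails if it takes over 72 s, if anything falls off the work surface, if the arm or the gripper's body presses on something with over 40 N, if the wrist force passes 120 N, or if a joint passes its speed limit or range.

### The arm

A 7-joint arm with a two-finger parallel gripper is mounted at the origin on a cart in front of the work surface, level with it; the furniture and walls round the work are solid. World frame = base frame: x ahead of the robot, y to its left, z up, the work surface at z = 0. Lengths are in m, angles in rad, forces in N, time in s.
With the tool pointing down it reaches from about 0.4 to 0.875 m from the base axis. Payload 19.3 kg.
Tool frame: the origin (TCP) lies midway between the tips of the shut fingers; the grasp point (between the pads) lies 19 mm behind it; z points along the fingers, y is the line along which they close (so a half turn about z gives the same grasp; the last joint's range is limited). The gripper opens to 85 mm and grips with 20 to 120 N. Pads are 22 mm wide; open, the fingers measure 114 mm over their backs; the gripper's body (76 mm by 85 mm) begins 54 mm behind the grasp point. The pads swing forward as they close: fully open they stand 13 mm farther back than shut.
Start: joints at [-1.241, 0.521, -0.036, 1.599, 0.021, 1.021, -0.113], TCP at [0.243, 0.576, 0.231] pointing down, gripper open.
Joint ranges: [-2.91, 2.91], [-0.3, 2.13], [-1.5, 1.42], [0.17, 2.43], [-1.26, 4.41], [0.16, 1.93], [-2.52, 2.52]. Speed limits (rad/s): [1.89, 1.89, 2.39, 2.39, 3.01, 3.01, 3.01].

### API

Orientations are given as [roll, pitch, yaw] about the fixed x, y, z axes, in that order (R = Rz(yaw) Ry(pitch) Rx(roll)).
In Python, from workcell import * gives the robot as it stands.
- The arm moves only by the shell command python3 -m creep 'ROWS' [FORCE]. ROWS is JSON, a list that holds one entry, the list of rows, each a list of 7 numbers: the closure, from -1 (fully open) to 1 (shut), then the shift along the tool's x, y, z in m, then the turn, a rotation vector about the tool's x, y, z in degrees. A call has 1 to 10 rows; each row shifts and turns the commanded pose from where the row before left it, along the tool's axes as they then stand; what a row does not reach is not made up. A row lasts 1/10 s, in which the tool goes at most 50 mm and 8.59 degrees, less where a joint would pass 70% of its speed; a pose out of reach is approached as far as the arm can. A call is refused whole if a number of a shift passes 0.05 or a number of a turn 8.59, either way. A call with a gripper value outside its range is refused whole. The fingers move at their own pace and stop on an object; FORCE is the grip in N (left out, the last holds). Time passes only in rows, so rows that do not move let the fingers close. It gives the time, the measured TCP pose, the force, the opening and the grip force at its end, in the units of the state.
- observe(): the state, without advancing time (a new reading comes with each control period).
- grab_frame(name): name is "scene" or "top" or "wrist"; returns a dict with "image" (384x512x3 uint8, red, green, blue), "range_z" (384x512 float32, m along the optical axis (not along the pixel's ray), 0 where there is no reading), "fx", "fy", "cx", "cy" (pixels), "R" (3x3) and "t" (3): a world point X has camera coordinates R X + t; the wrist camera has in their place "T_tool_cam" (4x4, takes a point from camera to tool coordinates, whose origin is the TCP and whose axes are the flange's). Camera axes: x right, y down, z forward; pixel columns grow to the right and rows downward; lengths in m; the calibration is good to about 2 mm. The wrist camera is an equidistant fisheye: a pixel r from the principal point sees the ray r / f radians off the axis. A picture is of the moment at which its call begins: read the wrist's pose just before it.
- job_done(): hands the job in; it is judged then, once.
Trained networks look in a picture, given as the dict that the camera call returned (one of the last four; its "shot" number tells which), for a name from the list of things; names that differ only in an ending like _2 or _b are one class to them, and where a whole thing is asked for, a point or a joint stands for the part that bears it (a point fixed in the world has none). Each returns a list of dicts, best first, with "confidence" (0 to 1); they miss things now and then, are a little off and sometimes report something else, mostly with a low value. They report only what shows in the picture. A call takes as long as a camera call.
- find_in(picture, thing): "extent" ([centre column, centre row, width, height] in pixels, round what is visible of it).
- outline_of(picture, thing): "region" (384x512 bool, what is visible of it) and "extent" ([centre column, centre row, width, height] in pixels, round what is visible of it).
- tip_of(picture, thing): "position" ([column, row] in pixels: a listed point, or the origin of a listed thing).
The state is a dict: "clock": time; "qpos": joint angles; "qd": joint speeds; "joint_efforts": joint torques, N m; "position": TCP position; "tool_rot": TCP orientation; "force": force on the tool from outside, world axes, zero at the start; "moment": the same for the moment, N m; "grip_width": finger opening in m; "finger_force": force on a finger pad.
Only numpy, scipy, OpenCV 4.12 (cv2) and the standard library are available. Lean on these libraries where they do the work, as an engineer would, in place of code of your own. Each camera call takes 0.05 s, during which the arm holds its last target. There are 200 camera calls.

## Working session

There is one attempt and no reset: what is moved stays moved. The work goes in short steps, Python scripts to look and compute and a shell command to move; the robot and the scene stay as the last step left them, time stands still between calls to the robot, and variables do not carry over. Pictures are saved under pics/ and viewed, at most 12 in all, crops included, and the job is handed in when it is done.

```bash
mkdir -p pics; cat > h.py <<'E'
from workcell import *
import numpy as np, cv2
def cloud(p):
    z=p["range_z"]; v,u=np.mgrid[:384,:512]
    X=np.stack([(u-p["cx"])/p["fx"]*z,(v-p["cy"])/p["fy"]*z,z],-1)
    W=(X-p["t"])@p["R"]; W[z==0]=np.nan
    return W
E
python3 - <<'E'
from h import *
s=observe(); print({k:np.round(v,3).tolist() for k,v in s.items()})
ims=[]
for n in ["scene","top"]:
    p=grab_frame(n); W=cloud(p); ims.append(p["image"])
    print(n, np.round(-p["R"].T@p["t"],2))
    for t in ["tube_red","tube_blue","collar_red","collar_blue","station","crank_handle","cast_grey","scrap_tub","base_plate_1","crucible"]:
        r=outline_of(p,t)[:1]
        for o in r:
            q=W[o["region"]]; q=q[~np.isnan(q[:,0])]
            print(t,round(o["confidence"],2),np.round(o["extent"]),np.round(np.median(q,0),3),np.round(np.percentile(q,3,axis=0),3),np.round(np.percentile(q,97,axis=0),3)) if len(q) else print(t,"nodepth")
    for o in tip_of(p,"valve_axis")[:1]: 
        print("axis",o["confidence"],np.round(o["position"]))
cv2.imwrite("pics/a.png",cv2.resize(np.vstack(ims),(400,600))[...,::-1])
cv2.imwrite("pics/b.png",cv2.resize(ims[1],(800,600))[...,::-1])
E
```

```text
{'clock': 0.0, 'qpos': [-1.241, 0.522, -0.036, 1.6, 0.021, 1.021, -0.113], 'qd': [-0.0, 0.0, 0.0, -0.002, 0.001, 0.001, -0.001], 'joint_efforts': [0.001, -92.711, 1.98, -36.991, 0.018, 0.008, 0.0], 'position': [0.243, 0.575, 0.231], 'tool_rot': [-3.14, 0.0, 2.742], 'force': [0.031, -0.379, 0.423], 'moment': [0.002, -0.0, -0.05], 'finger_force': 0.0, 'grip_width': 0.085}
scene [ 0.08 -1.18  0.85]
tube_red 0.72 [234. 252.  14.  32.] [ 0.446 -0.391  0.05 ] [ 0.436 -0.396 -0.003] [ 0.459 -0.365  0.093]
tube_blue 0.62 [275. 232.  13.  31.] [ 0.572 -0.38   0.054] [ 0.565 -0.385  0.009] [ 0.586 -0.37   0.094]
collar_red 0.55 [215. 173.  -0.   1.] [ 0.554 -0.04   0.066] [ 0.548 -0.052  0.062] [ 0.557 -0.031  0.068]
collar_blue 0.57 [190. 182.  11.   4.] [ 0.458 -0.055  0.065] [ 0.436 -0.07   0.051] [ 0.478 -0.028  0.068]
station 0.87 [214. 201.  91.  70.] [ 0.493 -0.148  0.017] [ 0.412 -0.23   0.001] [ 0.603 -0.018  0.104]
crank_handle 0.51 [220. 187.   5.  12.] [ 0.491 -0.215  0.13 ] [ 0.484 -0.221  0.097] [ 0.519 -0.172  0.149]
cast_grey 0.61 [311. 256.  20.  20.] [ 0.622 -0.487  0.019] [ 
[... 671 characters left out ...]
69] [ 0.512 -0.044  0.067] [ 0.518 -0.029  0.073]
collar_blue 0.61 [204. 238.  11.  17.] [ 0.449 -0.047  0.07 ] [ 0.429 -0.067  0.02 ] [ 0.48  -0.02   0.074]
station 0.82 [225. 220.  82.  65.] [ 0.502 -0.117  0.018] [ 0.415 -0.223  0.007] [ 0.6   -0.002  0.109]
cast_grey 0.69 [332. 182.  20.  18.] [ 0.628 -0.469  0.024] [ 0.605 -0.495  0.002] [ 0.658 -0.444  0.038]
scrap_tub 0.66 [288. 160.  27.  24.] [ 0.716 -0.313  0.007] [ 0.675 -0.35   0.001] [ 0.75  -0.276  0.041]
base_plate_1 0.64 [169. 147.  21.  20.] [0.754 0.089 0.014] [0.717 0.059 0.005] [0.79  0.121 0.018]
crucible 0.57 [361. 202.  12.  18.] [ 0.557 -0.557  0.026] [ 0.534 -0.574  0.003] [ 0.577 -0.528  0.048]
axis 0.74 [309. 238.]
```

View pics/b.png

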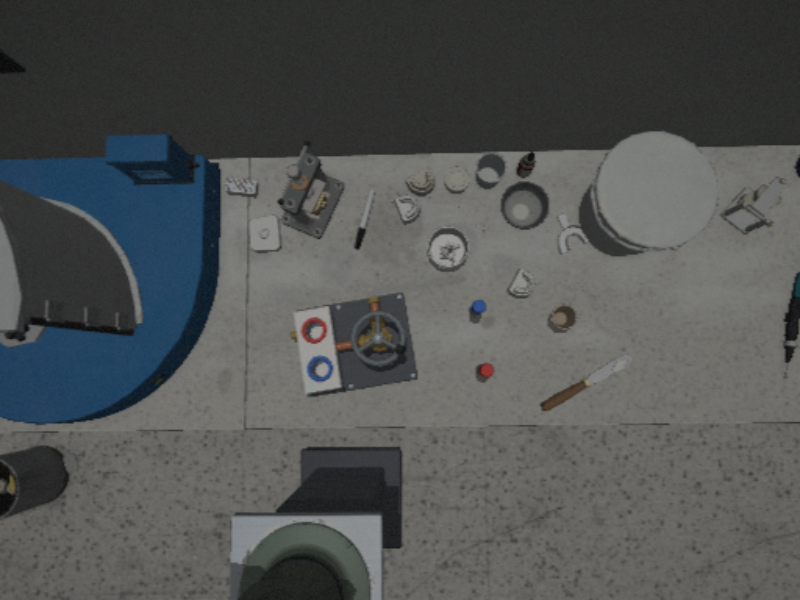

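View pics/a.png

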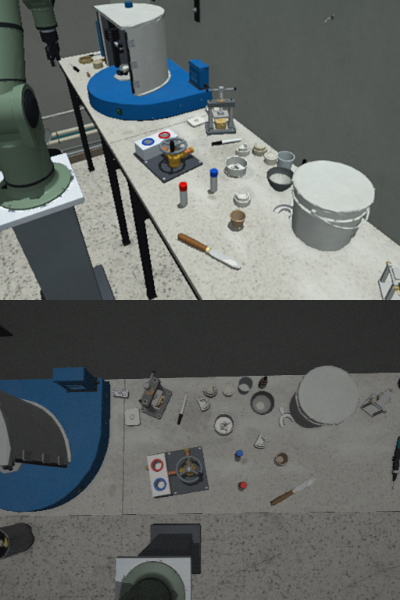

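The top view shows the red tube at about (486,372) and the blue tube at (478,308), in the 800-wide picture. The rings are at (314,330) red and (320,369) blue, and the wheel hub is at (378,338) with the handle at about (402,350). The blue machine stands on the left, on the arm's way.

```bash
cat >> h.py <<'E'
def masks(p):
    h=cv2.cvtColor(p["image"],cv2.COLOR_RGB2HSV).astype(int); H,S,V=h[...,0],h[...,1],h[...,2]
    return {"red":((H<8)|(H>172))&(S>140)&(V>60),"blue":(H>105)&(H<130)&(S>120)&(V>60)}
def atz(p,u,v,z):
    c=-p["R"].T@p["t"]; d=p["R"].T@np.array([(u-p["cx"])/p["fx"],(v-p["cy"])/p["fy"],1]); return c+d*(z-c[2])/d[2]
E
python3 - <<'E'
from h import *
for n in ["top","scene"]:
    p=grab_frame(n); W=cloud(p)
    for c,m in masks(p).items():
        k,l,st,ce=cv2.connectedComponentsWithStats(m.astype(np.uint8),connectivity=8)
        for i in range(1,k):
            if st[i,4]<12: continue
            q=W[l==i]; q=q[~np.isnan(q[:,0])]
            if len(q)==0 or st[i,4]>1000: continue
            x,y,w,h,a=st[i]; zz=np.median(q[:,2]); 
            uc,vc=x+(w-1)/2,y+(h-1)/2
            print(n,c,st[i],np.round(np.median(q,0),3),"bbox@.07",np.round(atz(p,uc,vc,.07),3),"cen@.095",np.round(atz(p,*ce[i],.095),3))
    if n=="top":
        for yy in np.arange(.8,-.75,-.1):
            print(round(yy,1),[ (lambda s: round(float(np.nanmax(s)),2) if s.size else '-')(W[...,2][(abs(W[...,1]-yy)<.05)&(abs(W[...,0]-xx)<.05)]) for xx in np.arange(.1,1,.1)])
        # rim points of the wheel
        s=(W[...,2]>.095)&(W[...,2]<.112)&(W[...,0]>.38)&(W[...,0]<.62)&(W[...,1]<-.08)&(W[...,1]>-.3)
        P=W[s]; (c,wh,a)=cv2.minAreaRect(P[:,:2].astype(np.float32)); cc,r=cv2.minEnclosingCircle(P[:,:2].astype(np.float32)); print("wheel",cc,r,c,wh,len(P))
    s=(W[...,2]>.135)&(W[...,2]<.165)&(W[...,0]>.38)&(W[...,0]<.62)&(W[...,1]<-.08)&(W[...,1]>-.3)
    print("handle",np.round(np.median(W[s],0),3),s.sum())
    s=(W[...,2]>.06)&(W[...,2]<.069)&(W[...,0]>.38)&(W[...,0]<.64)&(W[...,1]<.05)&(W[...,1]>-.1)
    print("block",cv2.minAreaRect(W[s][:,:2].astype(np.float32)))
    cv2.imwrite(f"pics/{n}_c.png",cv2.resize(p["image"][180:280,170:340] if n=="top" else p["image"][130:280,160:340],None,fx=4,fy=4,interpolation=2)[...,::-1])
E
```

```text
top red [194 204  15  15  68] [ 0.534 -0.031  0.071] bbox@.07 [ 0.534 -0.032  0.07 ] cen@.095 [ 0.532 -0.036  0.095]
top red [307 233   9   8  56] [ 0.446 -0.379  0.096] bbox@.07 [ 0.447 -0.383  0.07 ] cen@.095 [ 0.448 -0.379  0.095]
top blue [302 192   9   9  54] [ 0.574 -0.368  0.096] bbox@.07 [ 0.577 -0.371  0.07 ] cen@.095 [ 0.575 -0.368  0.095]
top blue [197 228  16  16  80] [ 0.454 -0.042  0.071] bbox@.07 [ 0.456 -0.044  0.07 ] cen@.095 [ 0.455 -0.047  0.095]
0.8 [-0.88, -0.87, '-', '-', '-', '-', '-', '-', '-']
0.7 [-0.88, -0.88, 0.0, 0.0, '-', '-', '-', '-', 0.07]
0.6 [-0.88, -0.88, 0.01, 0.1, 0.16, '-', '-', 0.1, 0.2]
0.5 [-0.88, -0.88, 0.03, 0.1, 0.16, 0.15, '-', 0.31, 0.33]
0.4 [-0.88, -0.88, 0.01, 0.1, 0.43, 0.44, 0.44, 0.37, 0.47]
0.3 [-0.88, -0.88, 0.01, 0.1, 0.44, 0.44, 0.44, 0.22, 0.55]
0.2 [0.01, -0.79, 0.01, 0.01, 0.1, 0.1, 0.1, 0.22, 0.54]
0.1 [0.28, -0.78, 0.01, 0.01, 0.01, 0.01, 0.02, 0.02, 0.54]
0.0 [0.29, -0.78, 0.01, 0.07, 0.08, 0.07, 0.02, 0.22, 0.54]
-0.1 [0.21, -0.02, 0.01, 0.08, 0.11, 0.11, 0.02, 0.09, 0.53]
-0.2 [0.01, -0.79, 0.01, 0.02, 0.16, 0.11, 0.01,
[... 657 characters left out ...]
 0.537 -0.029  0.066] bbox@.07 [ 0.536 -0.038  0.07 ] cen@.095 [ 0.521 -0.076  0.095]
scene red [229 233  10  12 100] [ 0.448 -0.389  0.09 ] bbox@.07 [ 0.455 -0.369  0.07 ] cen@.095 [ 0.445 -0.395  0.095]
scene blue [163 153  13   1  13] [0.489 0.251 0.013] bbox@.07 [0.463 0.153 0.07 ] cen@.095 [0.45  0.11  0.095]
scene blue [182 177  16   9  70] [ 0.46  -0.039  0.066] bbox@.07 [ 0.458 -0.051  0.07 ] cen@.095 [ 0.445 -0.087  0.095]
scene blue [269 215  10  12  92] [ 0.575 -0.377  0.089] bbox@.07 [ 0.587 -0.358  0.07 ] cen@.095 [ 0.57  -0.384  0.095]
handle [ 0.492 -0.215  0.145] 37
block ((0.49682819843292236, -0.03916623815894127), (0.17047569155693054, 0.07958823442459106), 7.891845703125)
```

View pics/top_c.png

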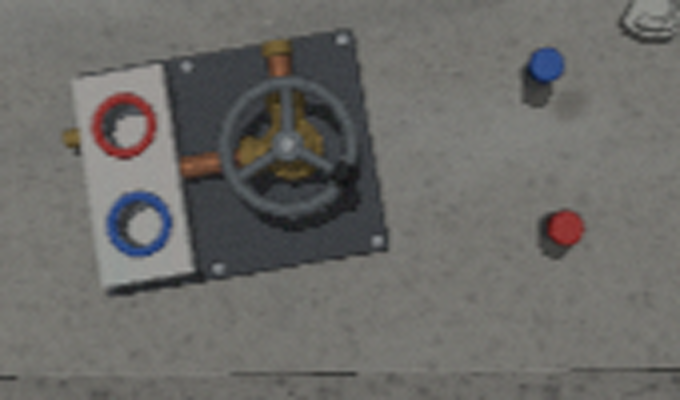

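The picture agrees with the clusters. The station's yaw is about 8.3° and the valve axis about (0.514,-0.166). The handle bears 241°, so the wheel is about 4.07 rad open. I'll align the tool with the station (yaw 98.3°) and skirt the machine.

```bash
python3 -m creep '[[[-1,0,0,0,0,0,8.4],[-1,0,0,0,0,0,8.4],[-1,0,0,0,0,0,8.4],[-1,0,0,0,0,0,8.4],[-1,0,0,0,0,0,8.4],[-1,0,0,0,0,0,8.4],[-1,0,0,0,0,0,8.4],[-1,-0.037,-0.005,0,0,0,0],[-1,-0.037,-0.005,0,0,0,0],[-1,-0.037,-0.005,0,0,0,0]]]'
python3 -m creep '[[[-1,-0.037,-0.006,0,0,0,0],[-1,-0.037,-0.006,0,0,0,0],[-1,-0.037,-0.006,0,0,0,0],[-1,-0.025,0.018,0,0,0,0],[-1,-0.025,0.018,0,0,0,0],[-1,-0.025,0.018,0,0,0,0],[-1,-0.026,0.019,0,0,0,0],[-1,-0.032,0.01,0,0,0,0],[-1,-0.032,0.01,0,0,0,0],[-1,-0.032,0.01,0,0,0,0]]]'
python3 -m creep '[[[-1,-0.032,0.01,0,0,0,0],[-1,-0.032,0.01,0,0,0,0],[-1,-0.032,0.01,0,0,0,0],[-1,-0.032,0.01,0,0,0,0],[-1,-0.04,-0.004,0,0,0,0],[-1,-0.04,-0.004,0,0,0,0],[-1,-0.04,-0.004,0,0,0,0],[-1,-0.04,-0.004,0,0,0,0],[-1,-0.04,-0.004,0,0,0,0],[-1,-0.04,-0.004,0,0,0,0]]]'
```

```text
clock: 2.3
position: [0.2443, 0.4623, 0.2311]
tool_rot: [3.142, 0.0, 1.716]
force: [1.1, 0.4, 1.2]
grip_width: 0.0854
finger_force: 0.0
clock: 3.3
position: [0.3735, 0.17, 0.2315]
tool_rot: [3.141, -0.0, 1.716]
force: [0.7, 0.2, -1.1]
grip_width: 0.0854
finger_force: 0.0
clock: 4.3
position: [0.4418, -0.1923, 0.2315]
tool_rot: [3.141, -0.0, 1.716]
force: [0.6, 0.2, -0.1]
grip_width: 0.0853
finger_force: 0.0
```

```bash
python3 -m creep '[[[-1,-0.036,0.009,0,0,0,0],[-1,-0.036,0.009,0,0,0,0],[-1,-0.036,0.009,0,0,0,0],[-1,-0.036,0.009,0,0,0,0],[-1,0,0,0,0,0,0],[-1,0,0,0,0,0,0]]]'
cat >> h.py <<'E'
from scipy.spatial.transform import Rotation as Ro
def wrist():
    s=observe(); p=grab_frame("wrist"); A=Ro.from_euler("xyz",s["tool_rot"]).as_matrix(); T=p["T_tool_cam"]
    Rw=A@T[:3,:3]; c=A@T[:3,3]+np.array(s["position"]); return p,Rw,c,A,np.array(s["position"])
def wz(p,Rw,c,u,v,z):
    x,y=(u-p["cx"])/p["fx"],(v-p["cy"])/p["fy"]; r=np.hypot(x,y)+1e-9
    d=Rw@np.array([x/r*np.sin(r),y/r*np.sin(r),np.cos(r)]); return c+d*(z-c[2])/d[2]
E
python3 - <<'E'
from h import *
p,Rw,c,A,t=wrist(); print(t,np.round(c,3))
cv2.imwrite("pics/w1.png",p["image"][...,::-1])
for k,m in masks(p).items():
    n,l,st,ce=cv2.connectedComponentsWithStats(m.astype(np.uint8))
    for i in range(1,n):
        if st[i,4]<60: continue
        # fit circle at height by projecting all pixels and enclosing
        v,u=np.nonzero(l==i)
        for z in (.095,.07):
            P=np.array([wz(p,Rw,c,a,b,z)[:2] for a,b in zip(u,v)]).astype(np.float32)
            cc,r=cv2.minEnclosingCircle(P); print(k,st[i],z,np.round(cc,4),round(r,4),np.round(P.mean(0),4))
E
```

```text
clock: 4.9
position: [0.4979, -0.3285, 0.2309]
tool_rot: [-3.141, -0.0, 1.714]
force: [-0.3, 0.9, 0.5]
grip_width: 0.0853
finger_force: 0.0
[ 0.49794471 -0.3285086   0.2308936 ] [ 0.487 -0.249  0.374]
red [196 203  26  29 557] 0.095 [ 0.4513 -0.3737] 0.0168 [ 0.4504 -0.3743]
red [196 203  26  29 557] 0.07 [ 0.4481 -0.3849] 0.0183 [ 0.4471 -0.3856]
blue [317 209  25  29 497] 0.095 [ 0.5764 -0.3628] 0.0169 [ 0.5761 -0.3647]
blue [317 209  25  29 497] 0.07 [ 0.5844 -0.373 ] 0.0184 [ 0.5841 -0.3751]
```

View pics/w1.png

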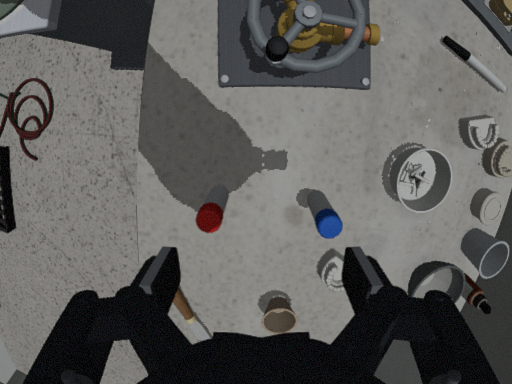

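The wrist view shows the red cap at (209,217), the blue cap at (329,223) and the crank handle at (277,48). All agree with the top estimates. I'm going for the red tube.

```bash
python3 -m creep '[[[-1,-0.0215,-0.028,0.01,0,0,0],[-1,-0.0215,-0.028,0.01,0,0,0],[-1,0,0,0.03,0,0,0],[-1,0,0,0.03,0,0,0],[-1,0,0,0.03,0,0,0],[-1,0,0,0.03,0,0,0],[-1,0,0,0.03,0,0,0],[-1,0,0,0,0,0,0],[-1,0,0,0,0,0,0]]]' 40
python3 -m creep '[[[0.9,0,0,0,0,0,0],[0.9,0,0,0,0,0,0],[0.9,0,0,0,0,0,0],[0.9,0,0,0,0,0,0],[0.9,0,0,0,0,0,0],[0.9,0,0,0,0,0,0],[0.9,0,0,0,0,0,0],[0.9,0,0,0,0,0,0],[0.9,0,0,0,0,0,0]]]' 40
```

```text
clock: 5.85
position: [0.4492, -0.3781, 0.0621]
tool_rot: [-3.141, -0.0, 1.716]
force: [0.1, 0.3, 0.7]
grip_width: 0.0853
finger_force: 0.0
clock: 6.75
position: [0.4494, -0.3789, 0.062]
tool_rot: [3.141, 0.001, 1.715]
force: [-0.4, 1.4, 8.5]
grip_width: 0.0267
finger_force: 39.0
```

```bash
python3 -m creep '[[[0.9,0,0,-0.01,0,0,0],[0.9,0,0,-0.03,0,0,0],[0.9,0,0,-0.03,0,0,0],[0.9,0,0,-0.03,0,0,0],[0.9,0,0,-0.035,0,0,0],[0.9,0,0,-0.035,0,0,0],[0.9,0,0,0,0,0,0]]]'
python3 -m creep '[[[0.9,0.037,0.015,0,0,0,0],[0.9,0.037,0.015,0,0,0,0],[0.9,0.037,0.015,0,0,0,0],[0.9,0.037,0.015,0,0,0,0],[0.9,0.037,0.015,0,0,0,0],[0.9,0.037,0.015,0,0,0,0],[0.9,0.037,0.015,0,0,0,0],[0.9,0.037,0.015,0,0,0,0],[0.9,0.035,0.014,0,0,0,0],[0.9,0,0,0,0,0,0]]]'
python3 - <<'E'
from h import *
p,Rw,c,A,t=wrist(); print(t,np.round(c,3))
q=grab_frame("top"); cv2.imwrite("pics/w2.png",np.hstack([p["image"],cv2.resize(q["image"][180:276,160:256],(288,288)).repeat(1,0) if 0 else cv2.copyMakeBorder(cv2.resize(q["image"][180:276,160:256],(288,288)),0,96,0,0,0)])[...,::-1])
for k,m in masks(p).items():
    n,l,st,ce=cv2.connectedComponentsWithStats(m.astype(np.uint8))
    for i in range(1,n):
        if st[i,4]<60: continue
        v,u=np.nonzero(l==i)
        for z in (.07,.25):
            P=np.array([wz(p,Rw,c,a,b,z)[:2] for a,b in zip(u,v)]).astype(np.float32)
            cc,r=cv2.minEnclosingCircle(P); e=cv2.fitEllipse(cv2.convexHull(P)) if len(P)>30 else 0
            print(k,st[i],z,np.round(cc,4),round(r,4),np.round(e[0],4),np.round(e[1],4))
E
```

```text
clock: 7.45
position: [0.45, -0.38, 0.2361]
tool_rot: [3.137, 0.004, 1.715]
force: [0.3, -0.8, -1.6]
grip_width: 0.0267
finger_force: 39.5
clock: 8.45
position: [0.5346, -0.0265, 0.231]
tool_rot: [-3.141, -0.002, 1.722]
force: [-0.0, -0.6, -0.7]
grip_width: 0.0264
finger_force: 39.5
[ 0.53458868 -0.02653097  0.23097256] [0.523 0.053 0.374]
red [239 154  48  45 738] 0.07 [ 0.5367 -0.0281] 0.0256 [ 0.5366 -0.0282] [0.0505 0.0508]
red [239 154  48  45 738] 0.25 [0.5286 0.0199] 0.0104 [0.5286 0.0199] [0.0206 0.0207]
red [ 232  239   59   68 3202] 0.07 [ 0.5529 -0.1502] 0.0502 [ 0.5538 -0.1509] [0.0751 0.1018]
red [ 232  239   59   68 3202] 0.25 [ 0.5353 -0.03  ] 0.0206 [ 0.5356 -0.0302] [0.0307 0.0416]
blue [166 155  46  45 794] 0.07 [ 0.458  -0.0406] 0.0261 [ 0.4577 -0.0404] [0.0508 0.0516]
blue [166 155  46  45 794] 0.25 [0.4966 0.0147] 0.0107 [0.4964 0.0149] [0.0208 0.0211]
```

View pics/w2.png

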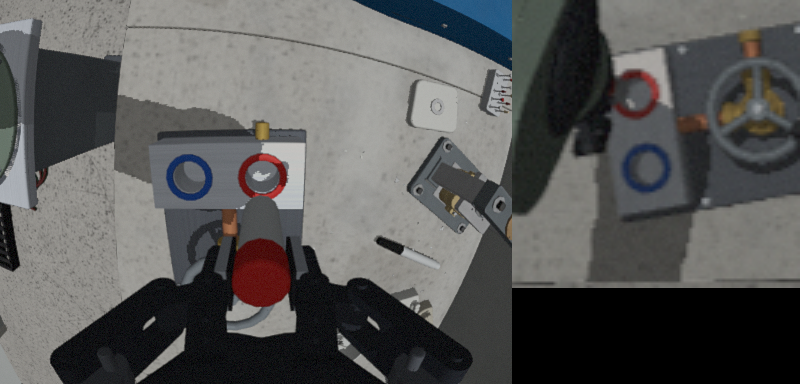

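The wrist view shows the red ring at (263,176), the blue ring at (189,177) and the held tube with its cap at (261,273), its foot near (262,200). I'll settle, then check the hold offset and the ring again.

```bash
python3 -m creep '[[[0.9,0,0,0,0,0,0],[0.9,0,0,0,0,0,0],[0.9,0,0,0,0,0,0]]]'
cat >> h.py <<'E'
def proj(p,Rw,c,X):
    d=(np.asarray(X)-c)@Rw; r=np.hypot(d[:,0],d[:,1]); th=np.arctan2(r,d[:,2])
    return np.stack([p["cx"]+p["fx"]*th*d[:,0]/r,p["cy"]+p["fy"]*th*d[:,1]/r],-1)
def ring(o,r,z): a=np.linspace(0,2*np.pi,40); return np.stack([o[0]+r*np.cos(a),o[1]+r*np.sin(a),0*a+z],-1)
E
python3 - <<'E'
from h import *
p,Rw,c,A,t=wrist(); print(t)
for k,m in masks(p).items():
    n,l,st,ce=cv2.connectedComponentsWithStats(m.astype(np.uint8))
    for i in range(1,n):
        if st[i,4]<60: continue
        v,u=np.nonzero(l==i)
        P=np.array([wz(p,Rw,c,a,b,.07)[:2] for a,b in zip(u,v)]).astype(np.float32)
        cc,r=cv2.minEnclosingCircle(P); print(k,st[i],np.round(cc,4),round(r,4))
im=p["image"].copy()
for z,r in ((t[2]+.033,.014),(t[2]-.062,.013)):
    q=proj(p,Rw,c,ring(t,r,z)); print(z,q.min(0),q.max(0)); cv2.polylines(im,[np.round(q*8).astype(int).reshape(-1,1,2)],True,(0,255,0),1,shift=3)
cv2.imwrite("pics/w3.png",cv2.resize(im[140:320,160:360],None,fx=3,fy=3)[...,::-1])
E
```

```text
clock: 8.85
position: [0.5338, -0.0326, 0.2314]
tool_rot: [3.142, 0.0, 1.714]
force: [0.4, -0.7, -0.5]
grip_width: 0.027
finger_force: 39.5
[ 0.53377584 -0.03261014  0.23138175]
red [240 148  48  47 802] [ 0.5363 -0.0284] 0.0256
red [ 232  239   59   68 3201] [ 0.5513 -0.1571] 0.0504
blue [168 149  46  47 799] [ 0.4582 -0.0403] 0.0261
0.2643817524632795 [228.85084921 259.76330843] [290.7262721  309.00871557]
0.1693817524632795 [242.72171923 192.64554091] [277.77332434 225.24466555]
```

View pics/w3.png

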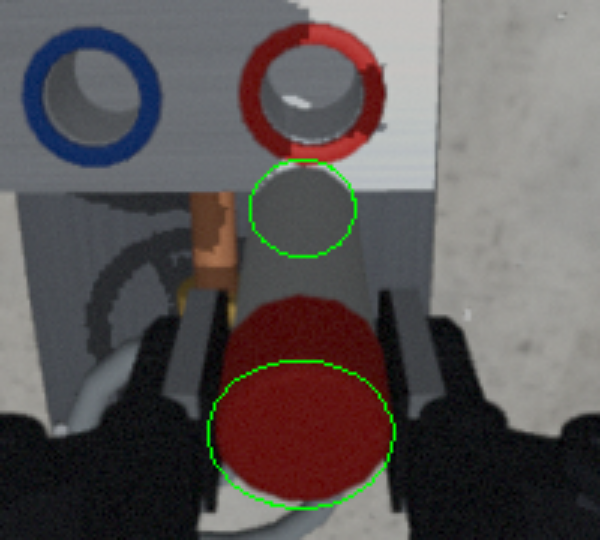

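```bash
python3 -m creep '[[[0.9,0.003,0.002,0.02,0,0,0],[0.9,0,0,0.03,0,0,0],[0.9,0,0,0.025,0,0,0],[0.9,0,0,0.01,0,0,0],[0.9,0,0,0,0,0,0],[0.9,0,0,0,0,0,0],[0.9,0,0,0,0,0,0]]]'
python3 - <<'E'
from h import *
p,Rw,c,A,t=wrist(); print(t)
for k,m in masks(p).items():
    n,l,st,ce=cv2.connectedComponentsWithStats(m.astype(np.uint8))
    for i in range(1,n):
        if st[i,4]<60: continue
        v,u=np.nonzero(l==i)
        P=np.array([wz(p,Rw,c,a,b,.07)[:2] for a,b in zip(u,v)]).astype(np.float32)
        cc,r=cv2.minEnclosingCircle(P); print(k,st[i],np.round(cc,4),round(r,4))
im=p["image"].copy()
for o,z,r in ((t,t[2]+.033,.014),(t,t[2]-.062,.013),(t,.07,.0185),(t,.07,.0265)):
    q=proj(p,Rw,c,ring(o,r,z)); cv2.polylines(im,[np.round(q*8).astype(int).reshape(-1,1,2)],True,(0,255,0),1,shift=3)
cv2.imwrite("pics/w4.png",cv2.resize(im[140:320,140:340],None,fx=3,fy=3)[...,::-1])
E
```

```text
clock: 9.6
position: [0.5361, -0.0286, 0.1475]
tool_rot: [3.14, 0.0, 1.715]
force: [-1.3, -0.1, -1.1]
grip_width: 0.0266
finger_force: 39.5
[ 0.53609297 -0.02858565  0.14745023]
red [ 229  170   65   54 1128] [ 0.5366 -0.028 ] 0.0258
red [ 232  239   59   68 3232] [ 0.547  -0.0966] 0.0366
blue [ 136  172   59   59 1374] [ 0.4578 -0.0401] 0.0262
```

View pics/w4.png

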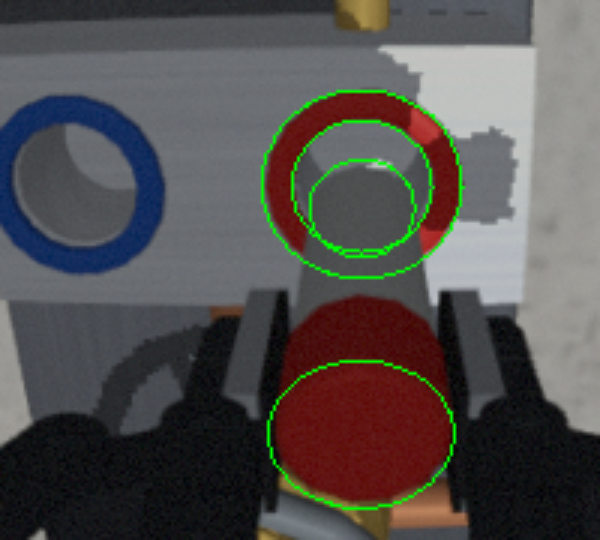

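The ring matches the projection about the tool axis and the tube is centred over it, so I'm lowering and releasing.

```bash
python3 -m creep '[[[0.9,0,0,0.015,0,0,0],[0.9,0,0,0.015,0,0,0],[0.9,0,0,0.015,0,0,0],[0.9,0,0,0.01,0,0,0],[0.9,0,0,0.006,0,0,0],[0.9,0,0,0.002,0,0,0],[0.9,0,0,0,0,0,0],[0.9,0,0,0,0,0,0]]]'
```

```text
clock: 10.45
position: [0.5358, -0.0285, 0.0838]
tool_rot: [3.141, 0.0, 1.715]
force: [-0.3, -0.4, -1.3]
grip_width: 0.0267
finger_force: 39.5
```

```bash
python3 -m creep '[[[-0.3,0,0,0,0,0,0],[-0.3,0,0,0,0,0,0],[-0.3,0,0,0,0,0,0],[-0.3,0,0,0,0,0,0],[-0.3,0,0,-0.02,0,0,0],[-0.3,0,0,-0.03,0,0,0],[-0.3,0,0,-0.03,0,0,0],[-0.6,0,0,-0.035,0,0,0],[-1,0,0,-0.035,0,0,0],[-1,-0.01,0,0,0,0,0]]]'
python3 -m creep '[[[-1,-0.037,-0.001,0,0,0,0],[-1,-0.037,-0.001,0,0,0,0],[-1,-0.037,-0.001,0,0,0,0],[-1,-0.037,-0.001,0,0,0,0],[-1,-0.037,-0.001,0,0,0,0],[-1,-0.037,-0.001,0,0,0,0],[-1,-0.037,-0.001,0,0,0,0],[-1,-0.037,-0.001,0,0,0,0],[-1,-0.035,-0.001,0,0,0,0],[-1,0,0,0,0,0,0]]]'
python3 - <<'E'
from h import *
p=grab_frame("top");W=cloud(p)
m=masks(p)["red"]; n,l,st,ce=cv2.connectedComponentsWithStats(m.astype(np.uint8))
for i in range(1,n):
    if st[i,4]>12: print(st[i],np.round(atz(p,*ce[i],.115),3),np.round(np.nanmedian(W[l==i],0),3))
E
```

```text
clock: 11.45
position: [0.5386, -0.0377, 0.2372]
tool_rot: [3.136, -0.0, 1.717]
force: [0.6, -0.8, -0.8]
grip_width: 0.0852
finger_force: 0.0
clock: 12.45
position: [0.574, -0.3723, 0.2325]
tool_rot: [-3.14, 0.002, 1.711]
force: [-0.2, -0.3, -0.8]
grip_width: 0.0853
finger_force: 0.0
[194 204  15  15 129] [ 0.532 -0.037  0.115] [ 0.532 -0.032  0.108]
```

```bash
python3 -m creep '[[[-1,0,0,0,0,0,0],[-1,0,0,0.02,0,0,0],[-1,0,0,0.03,0,0,0],[-1,0,0,0.03,0,0,0],[-1,0,0,0.03,0,0,0],[-1,0,0,0.03,0,0,0],[-1,0,0,0.03,0,0,0],[-1,0,0,0,0,0,0],[-1,0,0,0,0,0,0]]]' 40
python3 -m creep '[[[0.9,0,0,0,0,0,0],[0.9,0,0,0,0,0,0],[0.9,0,0,0,0,0,0],[0.9,0,0,0,0,0,0],[0.9,0,0,0,0,0,0],[0.9,0,0,0,0,0,0],[0.9,0,0,0,0,0,0],[0.9,0,0,0,0,0,0],[0.9,0,0,0,0,0,0]]]' 40
```

```text
clock: 13.4
position: [0.576, -0.3666, 0.064]
tool_rot: [-3.141, -0.0, 1.716]
force: [0.6, -0.1, 0.6]
grip_width: 0.0854
finger_force: 0.0
clock: 14.3
position: [0.5762, -0.3675, 0.064]
tool_rot: [3.141, 0.001, 1.715]
force: [0.2, -0.3, 6.4]
grip_width: 0.0265
finger_force: 39.1
```

```bash
python3 -m creep '[[[0.9,0,0,-0.01,0,0,0],[0.9,0,0,-0.03,0,0,0],[0.9,0,0,-0.03,0,0,0],[0.9,0,0,-0.03,0,0,0],[0.9,0,0,-0.035,0,0,0],[0.9,0,0,-0.035,0,0,0],[0.9,0,0,0,0,0,0]]]'
python3 -m creep '[[[0.9,0.038,-0.008,0,0,0,0],[0.9,0.038,-0.008,0,0,0,0],[0.9,0.038,-0.008,0,0,0,0],[0.9,0.038,-0.008,0,0,0,0],[0.9,0.038,-0.008,0,0,0,0],[0.9,0.038,-0.008,0,0,0,0],[0.9,0.038,-0.008,0,0,0,0],[0.9,0.038,-0.008,0,0,0,0],[0.9,0.037,-0.006,0,0,0,0],[0.9,0,0,0,0,0,0]]]'
python3 -m creep '[[[0.9,0,0,0.02,0,0,0],[0.9,0,0,0.03,0,0,0],[0.9,0,0,0.025,0,0,0],[0.9,0,0,0.01,0,0,0],[0.9,0,0,0,0,0,0],[0.9,0,0,0,0,0,0],[0.9,0,0,0,0,0,0]]]'
python3 - <<'E'
from h import *
p,Rw,c,A,t=wrist(); print(t)
m=masks(p)["blue"]
n,l,st,ce=cv2.connectedComponentsWithStats(m.astype(np.uint8))
for i in range(1,n):
    if st[i,4]<60: continue
    v,u=np.nonzero(l==i)
    P=np.array([wz(p,Rw,c,a,b,.07)[:2] for a,b in zip(u,v)]).astype(np.float32)
    cc,r=cv2.minEnclosingCircle(P); print(st[i],np.round(cc,4),round(r,4))
im=p["image"].copy()
for o,z,r in ((t,t[2]+.031,.014),(t,t[2]-.064,.013),(t,.07,.0185),(t,.07,.0265)):
    q=proj(p,Rw,c,ring(o,r,z)); cv2.polylines(im,[np.round(q*8).astype(int).reshape(-1,1,2)],True,(0,255,0),1,shift=3)
cv2.imwrite("pics/w5.png",cv2.resize(im[140:320,200:400],None,fx=3,fy=3)[...,::-1])
E
```

```text
clock: 15.0
position: [0.5768, -0.3686, 0.2388]
tool_rot: [3.136, 0.004, 1.715]
force: [0.3, -0.3, 0.1]
grip_width: 0.0266
finger_force: 39.5
clock: 16.0
position: [0.456, -0.0357, 0.2333]
tool_rot: [-3.141, -0.002, 1.721]
force: [0.3, -0.6, -0.9]
grip_width: 0.0267
finger_force: 39.6
clock: 16.7
position: [0.4579, -0.04, 0.1493]
tool_rot: [3.14, -0.0, 1.715]
force: [0.1, -0.6, -0.7]
grip_width: 0.0266
finger_force: 39.6
[ 0.45786037 -0.03995848  0.14932137]
[ 228  171   65   55 1140] [ 0.4576 -0.0402] 0.0259
[ 232  237   58   68 3178] [ 0.4694 -0.1071] 0.0367
```

View pics/w5.png

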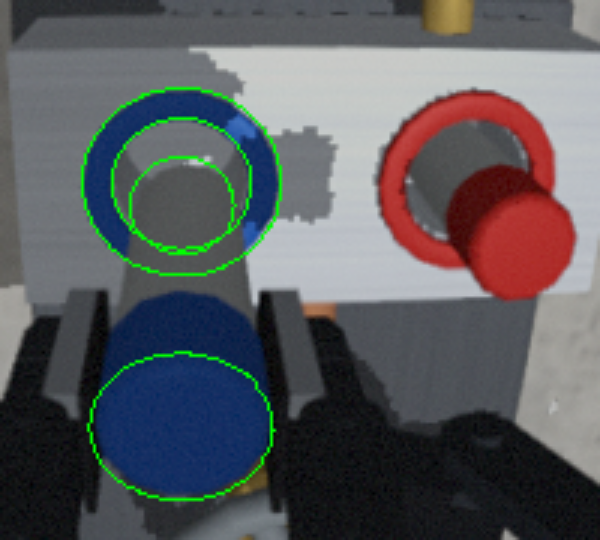

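Blue is centred over its ring and red stands in its own well. Now I'm lowering blue and releasing it.

```bash
python3 -m creep '[[[0.9,0,0,0.015,0,0,0],[0.9,0,0,0.015,0,0,0],[0.9,0,0,0.015,0,0,0],[0.9,0,0,0.012,0,0,0],[0.9,0,0,0.006,0,0,0],[0.9,0,0,0.002,0,0,0],[0.9,0,0,0,0,0,0],[0.9,0,0,0,0,0,0]]]'
python3 -m creep '[[[-0.2,0,0,0,0,0,0],[-0.2,0,0,0,0,0,0],[-0.2,0,0,0,0,0,0],[-0.2,0,0,0,0,0,0],[-0.2,0,0,-0.02,0,0,0],[-0.2,0,0,-0.03,0,0,0],[-0.2,0,0,-0.03,0,0,0],[-0.2,0,0,-0.035,0,0,0],[-0.2,0,0,-0.035,0,0,0],[-0.2,0,0,0,0,0,0]]]'
python3 -m creep '[[[-0.2,-0.035,0.004,0,0,0,0],[-0.2,-0.035,0.004,0,0,0,0],[-0.2,-0.035,0.004,0,0,0,0],[-0.2,-0.035,0.004,0,0,0,0],[-0.2,-0.03,0.004,0,0,0,0],[-0.2,0,0,0,0,0,0],[-0.2,0,0,0,0,0,0],[-0.2,0,0,0,0,0,0]]]'
python3 - <<'E'
from h import *
p,Rw,c,A,t=wrist(); print(t)
r=outline_of(p,"crank_handle")
for o in r[:2]: print(o["confidence"],np.round(o["extent"]))
im=p["image"].copy()
for (o,z,rr) in (((.491,-.2085),.153,.009),((.5146,-.1645),.106,.056),((.5363,-.0284),.115,.014),((.458,-.0402),.115,.014)):
    q=proj(p,Rw,c,ring(o,rr,z)); cv2.polylines(im,[np.round(q*8).astype(int).reshape(-1,1,2)],True,(0,255,0),1,shift=3)
q=grab_frame("top")["image"][180:260,170:290]
cv2.imwrite("pics/w6.png",np.hstack([im[:,:400],cv2.copyMakeBorder(cv2.resize(q,(400,267)),0,117,0,0,0)])[...,::-1])
E
```

```text
clock: 17.55
position: [0.4575, -0.0399, 0.0839]
tool_rot: [3.141, -0.0, 1.715]
force: [-1.2, -0.8, 4.2]
grip_width: 0.0266
finger_force: 39.9
clock: 18.55
position: [0.4589, -0.04, 0.2368]
tool_rot: [3.136, -0.0, 1.715]
force: [-0.2, 0.2, -0.0]
grip_width: 0.0512
finger_force: 0.0
clock: 19.35
position: [0.5014, -0.2043, 0.233]
tool_rot: [-3.141, -0.001, 1.716]
force: [0.2, 0.1, -0.2]
grip_width: 0.0512
finger_force: 0.0
[ 0.50143489 -0.20434593  0.23300841]
0.81 [251. 197.  21.  31.]
0.5 [308. 323.  18.  17.]
```

View pics/w6.png

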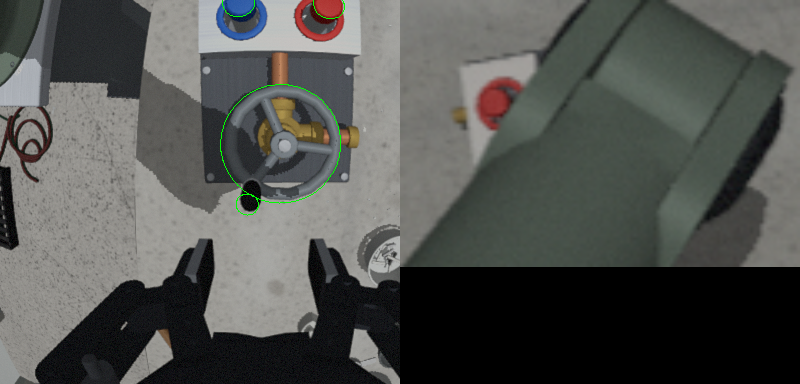

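Both tubes are seated, with the caps matching their rings. The handle top is near (249,203), within 3 mm of the estimate. I'm going down over the handle and gripping.

```bash
python3 -m creep '[[[-0.2,-0.001,-0.009,0.02,0,0,0],[-0.2,0,0,0.025,0,0,0],[-0.2,0,0,0.025,0,0,0],[-0.2,0,0,0.025,0,0,0],[-0.2,0,0,0.019,0,0,0],[-0.2,0,0,0,0,0,0],[-0.2,0,0,0,0,0,0]]]'
python3 -m creep '[[[1,0,0,0,0,0,0],[1,0,0,0,0,0,0],[1,0,0,0,0,0,0],[1,0,0,0,0,0,0],[1,0,0,0,0,0,0],[1,0,0,0,0,0,0],[1,0,0,0,0,0,0],[1,0,0,0,0,0,0]]]' 60
python3 - <<'E'
from h import *
p,Rw,c,A,t=wrist(); print(observe()["position"],observe()["force"])
print([(round(o["confidence"],2),np.round(o["extent"])) for o in outline_of(p,"crank_handle")[:2]])
im=p["image"].copy()
for (o,z,rr) in ((t,.153,.009),((.5161,-.1629),.106,.056)):
    q=proj(p,Rw,c,ring(o,rr,z)); cv2.polylines(im,[np.round(q*8).astype(int).reshape(-1,1,2)],True,(0,255,0),1,shift=3)
cv2.imwrite("pics/w7.png",im[...,::-1])
E
```

```text
clock: 20.2
position: [0.4929, -0.2074, 0.1198]
tool_rot: [-3.142, 0.0, 1.716]
force: [-0.1, -0.5, 0.1]
grip_width: 0.0511
finger_force: 0.0
clock: 21.0
position: [0.4933, -0.2077, 0.1203]
tool_rot: [3.14, 0.0, 1.715]
force: [-1.9, -0.4, 9.4]
grip_width: 0.016
finger_force: 58.3
[ 0.49328791 -0.20770078  0.12031245] [-2.42895725  0.52535411 11.22398331]
[(0.7, array([262., 264.,  38.,  66.]))]
```

View pics/w7.png

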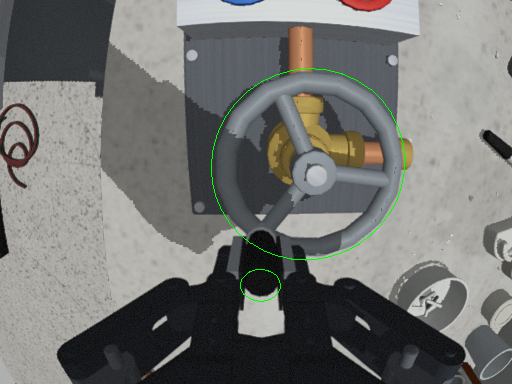

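The fingers hold the handle (top at (261,279)) and the projected rim fits the wheel. Next I'll work out the row increments for the clockwise turn.

```bash
cat > arc.py <<'E'
import sys; from h import *
# arc.py step_deg n : measured angle, and rows (tool x, tool y in mm) from the measured TCP along the circle
ax=np.array([.5161,-.1629]); yaw=np.deg2rad(8.4); s=observe(); t=np.array(s["position"])[:2]-ax
M=np.array([[np.cos(yaw),np.sin(yaw)],[-np.sin(yaw),np.cos(yaw)]]); q=M@t
th=np.arctan2(q[1],q[0]); print("theta",round(np.rad2deg(th),1),"r",round(np.hypot(*q),4),"z",round(s["position"][2],4),"F",np.round(s["force"],1))
d,n=float(sys.argv[1]),int(sys.argv[2]); a=th+np.deg2rad(d)*np.arange(1,n+1)
P=np.vstack([q,.05*np.stack([np.cos(a),np.sin(a)],-1)])*1e3
D=np.diff(np.round(P*2)/2,axis=0); print([[float(y),float(x)] for x,y in D])
E
python3 arc.py -18 12
```

```text
theta -125.4 r 0.0503 z 0.1203 F [-1.8 -0.5  9.3]
[[11.0, -11.0], [14.0, -7.5], [15.5, -2.5], [15.5, 2.5], [14.0, 6.5], [11.0, 11.0], [7.5, 14.0], [2.5, 15.5], [-2.5, 15.5], [-6.5, 14.0], [-11.0, 11.0], [-14.0, 7.5]]
```

```bash
python3 -m creep '[[[1,0.0055,-0.0055,0,0,0,0],[1,0.0055,-0.0055,0,0,0,0],[1,0.014,-0.0075,0,0,0,0],[1,0.0155,-0.0025,0,0,0,0],[1,0.0155,0.0025,0,0,0,0],[1,0,0,0,0,0,0]]]'
python3 arc.py -18 12
```

```text
clock: 21.7
position: [0.4678, -0.1529, 0.1203]
tool_rot: [3.139, -0.0, 1.718]
force: [1.0, 2.4, 9.5]
grip_width: 0.0161
finger_force: 60.6
theta 159.9 r 0.0493 z 0.1203 F [1.  2.4 9.5]
[[14.0, 7.0], [10.5, 11.5], [6.5, 14.5], [2.0, 15.5], [-3.0, 15.0], [-7.5, 14.0], [-11.5, 10.5], [-14.5, 6.5], [-15.5, 2.0], [-15.0, -3.0], [-14.0, -7.5], [-10.5, -11.5]]
```

```bash
python3 -m creep '[[[1,0.014,0.007,0,0,0,0],[1,0.0105,0.0115,0,0,0,0],[1,0.0065,0.0145,0,0,0,0],[1,0.002,0.0155,0,0,0,0],[1,-0.003,0.015,0,0,0,0],[1,-0.0075,0.014,0,0,0,0],[1,-0.0115,0.0105,0,0,0,0],[1,0,0,0,0,0,0],[1,0,0,0,0,0,0]]]'
python3 arc.py -9 6
```

```text
clock: 22.6
position: [0.5543, -0.1308, 0.1204]
tool_rot: [3.137, 0.001, 1.716]
force: [8.5, 4.8, 4.1]
grip_width: 0.0162
finger_force: 60.5
theta 31.6 r 0.0498 z 0.1204 F [8.5 4.8 4.1]
[[-7.0, 3.5], [-7.0, 2.5], [-8.0, 1.5], [-8.0, 0.0], [-7.5, -1.5], [-7.5, -2.5]]
```

```bash
python3 -m creep '[[[1,-0.007,0.0035,0,0,0,0],[1,-0.007,0.0025,0,0,0,0],[1,-0.008,0.0015,0,0,0,0],[1,0,0,0,0,0,0]]]'; python3 arc.py -3 3
python3 -m creep '[[[1,-0.003,0,0,0,0,0],[1,0,0,0,0,0,0],[1,0,0,0,0,0,0]]]'; python3 arc.py -3 3
```

```text
clock: 23.0
position: [0.5652, -0.1523, 0.1205]
tool_rot: [3.137, 0.001, 1.716]
force: [12.5, 0.8, -0.4]
grip_width: 0.016
finger_force: 60.0
theta 3.8 r 0.0502 z 0.1205 F [12.5  0.8 -0.4]
[[-3.0, 0.0], [-2.5, 0.0], [-2.5, 0.0]]
clock: 23.3
position: [0.5656, -0.1544, 0.1205]
tool_rot: [3.136, 0.001, 1.716]
force: [12.5, 1.7, -2.3]
grip_width: 0.0156
finger_force: 59.9
theta 1.3 r 0.0502 z 0.1205 F [12.5  1.7 -2.3]
[[-2.5, 0.0], [-2.5, 0.0], [-2.5, -0.5]]
```

```bash
python3 -m creep '[[[1,-0.003,0.001,0,0,0,0],[1,0,0,0,0,0,0],[1,0,0,0,0,0,0]]]'
python3 -m creep '[[[1,-0.003,0,0,0,0,0],[1,0,0,0,0,0,0],[1,0,0,0,0,0,0]]]'
python3 -m creep '[[[1,-0.003,0,0,0,0,0],[1,0,0,0,0,0,0],[1,0,0,0,0,0,0]]]'; python3 arc.py -3 1
```

```text
clock: 23.6
position: [0.566, -0.1561, 0.1204]
tool_rot: [3.138, -0.001, 1.717]
force: [5.0, 8.7, 6.4]
grip_width: 0.016
finger_force: 60.9
clock: 23.9
position: [0.5661, -0.1565, 0.1203]
tool_rot: [3.139, -0.005, 1.719]
force: [-0.0, 23.8, 14.7]
grip_width: 0.0162
finger_force: 61.8
clock: 24.2
position: [0.5662, -0.1568, 0.1202]
tool_rot: [3.141, -0.009, 1.72]
force: [-4.2, 38.4, 23.3]
grip_width: 0.0158
finger_force: 62.7
theta -1.4 r 0.0505 z 0.1202 F [-4.2 38.4 23.3]
[[-2.5, -0.5]]
```

The force rose while the position stalled, so the wheel is on its stop, with the TCP at about (0.566,-0.1565). I'll unload it and then start counter-clockwise.

```bash
sed -i 's/ax=np.array(\[.5161,-.1629\])/ax=np.array([.5168,-.1634])/' arc.py
python3 -m creep '[[[1,0.005,0.001,0,0,0,0],[1,0.002,0,0,0,0,0],[1,0,0,0,0,0,0]]]'; python3 arc.py 18 11
```

```text
clock: 24.5
position: [0.5661, -0.156, 0.1204]
tool_rot: [3.14, 0.0, 1.716]
force: [0.5, 2.0, 6.9]
grip_width: 0.0162
finger_force: 60.8
theta 0.2 r 0.0498 z 0.1204 F [0.5 2.  6.9]
[[15.5, -2.5], [14.0, -7.0], [11.0, -11.0], [7.0, -14.0], [2.5, -15.5], [-2.5, -15.5], [-7.0, -14.0], [-11.0, -11.0], [-14.0, -7.0], [-15.5, -2.5], [-15.5, 2.5]]
```

```bash
python3 -m creep '[[[1,0.0155,-0.0025,0,0,0,0],[1,0.014,-0.007,0,0,0,0],[1,0.011,-0.011,0,0,0,0],[1,0.007,-0.014,0,0,0,0],[1,0.0025,-0.0155,0,0,0,0],[1,-0.0025,-0.0155,0,0,0,0],[1,-0.007,-0.014,0,0,0,0],[1,-0.011,-0.011,0,0,0,0],[1,0,0,0,0,0,0],[1,0,0,0,0,0,0]]]'; python3 arc.py 18 10
```

```text
clock: 25.5
position: [0.472, -0.1412, 0.1203]
tool_rot: [3.14, 0.001, 1.714]
force: [-1.0, -1.9, 11.9]
grip_width: 0.0158
finger_force: 61.9
theta 145.2 r 0.05 z 0.1203 F [-1.  -1.9 11.9]
[[-14.0, -7.0], [-15.5, -2.0], [-15.5, 3.0], [-14.0, 7.0], [-10.5, 11.5], [-7.0, 14.0], [-2.0, 15.5], [3.0, 15.5], [7.0, 14.0], [11.5, 10.5]]
```

Tracking is clean. Continuing.

```bash
python3 -m creep '[[[1,-0.014,-0.007,0,0,0,0],[1,-0.0155,-0.002,0,0,0,0],[1,-0.0155,0.003,0,0,0,0],[1,-0.014,0.007,0,0,0,0],[1,-0.0105,0.0115,0,0,0,0],[1,-0.007,0.014,0,0,0,0],[1,-0.002,0.0155,0,0,0,0],[1,0.003,0.0155,0,0,0,0],[1,0,0,0,0,0,0],[1,0,0,0,0,0,0]]]'; python3 arc.py 18 10
```

```text
clock: 26.5
position: [0.541, -0.2071, 0.1204]
tool_rot: [3.138, 0.002, 1.716]
force: [4.2, -2.5, 5.8]
grip_width: 0.0161
finger_force: 61.4
theta -69.4 r 0.05 z 0.1204 F [ 4.2 -2.5  5.8]
[[8.0, 13.5], [11.5, 10.5], [14.0, 6.5], [16.0, 2.0], [15.0, -3.0], [13.5, -8.0], [10.5, -11.5], [6.5, -14.0], [2.0, -16.0], [-3.0, -15.0]]
```

```bash
python3 -m creep '[[[1,0.008,0.0135,0,0,0,0],[1,0.0115,0.0105,0,0,0,0],[1,0.014,0.0065,0,0,0,0],[1,0.016,0.002,0,0,0,0],[1,0.015,-0.003,0,0,0,0],[1,0.0135,-0.008,0,0,0,0],[1,0.0105,-0.0115,0,0,0,0],[1,0.0065,-0.014,0,0,0,0],[1,0,0,0,0,0,0],[1,0,0,0,0,0,0]]]'; python3 arc.py 18 10
```

```text
clock: 27.5
position: [0.5217, -0.1137, 0.1203]
tool_rot: [3.14, 0.001, 1.715]
force: [-2.9, -2.3, 10.9]
grip_width: 0.0158
finger_force: 61.9
theta 76.0 r 0.0499 z 0.1203 F [-2.9 -2.3 10.9]
[[1.5, -15.5], [-3.5, -15.0], [-8.0, -13.5], [-12.0, -10.5], [-14.5, -6.0], [-15.5, -1.5], [-15.0, 3.5], [-13.5, 8.0], [-10.5, 12.0], [-6.0, 14.5]]
```

```bash
python3 -m creep '[[[1,0.0015,-0.0155,0,0,0,0],[1,-0.0035,-0.015,0,0,0,0],[1,-0.008,-0.0135,0,0,0,0],[1,-0.012,-0.0105,0,0,0,0],[1,-0.0145,-0.006,0,0,0,0],[1,-0.0155,-0.0015,0,0,0,0],[1,-0.015,0.0035,0,0,0,0],[1,-0.0135,0.008,0,0,0,0],[1,0,0,0,0,0,0],[1,0,0,0,0,0,0]]]'; python3 arc.py 18 10
```

```text
clock: 28.5
position: [0.4842, -0.2015, 0.1203]
tool_rot: [3.139, 0.002, 1.715]
force: [-0.1, -3.9, 11.0]
grip_width: 0.0163
finger_force: 62.3
theta -138.9 r 0.0501 z 0.1203 F [-0.1 -3.9 11. ]
[[-10.0, 12.5], [-5.5, 14.5], [-1.5, 15.5], [4.0, 15.0], [8.5, 13.5], [12.0, 10.0], [14.5, 5.5], [15.5, 1.5], [15.0, -4.0], [13.5, -8.5]]
```

```bash
python3 -m creep '[[[1,-0.01,0.0125,0,0,0,0],[1,-0.0055,0.0145,0,0,0,0],[1,-0.0015,0.0155,0,0,0,0],[1,0.004,0.015,0,0,0,0],[1,0.0085,0.0135,0,0,0,0],[1,0.012,0.01,0,0,0,0],[1,0.0145,0.0055,0,0,0,0],[1,0,0,0,0,0,0],[1,0,0,0,0,0,0]]]'; python3 arc.py 5 2
```

```text
clock: 29.4
position: [0.5666, -0.1651, 0.1204]
tool_rot: [3.14, -0.0, 1.717]
force: [0.6, 2.5, 9.3]
grip_width: 0.0161
finger_force: 62.0
theta -10.4 r 0.0499 z 0.1204 F [0.6 2.5 9.3]
[[4.5, 1.0], [4.0, 0.0]]
```

```bash
python3 -m creep '[[[1,0.0045,0.0005,0,0,0,0],[1,0.0045,0,0,0,0,0],[1,0,0,0,0,0,0],[1,0,0,0,0,0,0],[1,0,0,0,0,0,0]]]'; python3 arc.py 5 1
python3 - <<'E'
from h import *
p,Rw,c,A,t=wrist(); print(observe()["finger_force"])
im=p["image"].copy()
q=proj(p,Rw,c,ring((.5168,-.1634),.056,.106)); cv2.polylines(im,[np.round(q*8).astype(int).reshape(-1,1,2)],True,(0,255,0),1,shift=3)
q=proj(p,Rw,c,np.array([[.5168,-.1634,.113],[.5663,-.1561,.113]])); cv2.line(im,*[tuple(int(x) for x in r) for r in q],(0,255,0),1)
cv2.imwrite("pics/w8.png",im[...,::-1])
E
```

```text
clock: 29.9
position: [0.5661, -0.1564, 0.1204]
tool_rot: [3.139, 0.0, 1.716]
force: [3.2, 2.9, 8.7]
grip_width: 0.0159
finger_force: 62.0
theta -0.4 r 0.0498 z 0.1204 F [3.2 2.9 8.7]
[[4.5, 0.0]]
62.02448396827094
```

View pics/w8.png

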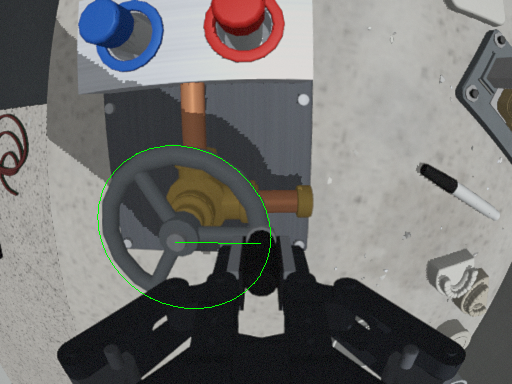

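The wheel is back at the pose it had on the stop, two turns later. The handle is gripped at (262,262), and both tubes are in their wells at (105,25) and (238,15).

```bash
python3 -c "
from workcell import *
print(job_done())"
```

```text
the job is handed in; nothing more can be done
None
```

I stood both tubes in the wells of their own colour and let go, closed the valve on its stop, then backed it off two full turns. I handed the job in at about 30 s with the crank handle still gripped at 62 N and no verdict returned.

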